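# Clamp a filter cartridge on the seat of a leak-test stand

### The job

Load the filter cartridge for its leak test: gently lower it upright into the cup of the test stand until it stands on the sprung plate, then swing the red hinged clamp over and press it down until the cartridge is driven home on its seat and stays clamped there with about 13 N - with much less it would leak, and more than 24 N crushes the paper element. Let go of everything at the end, and leave the other things on the bench where they are.

Things in the scene. Friction and masses are not known exactly. Their poses are not given: they have to be found in the camera images.
- cartridge: oil-filter cartridge: upright cylinder 50 mm in diameter and 65 mm high, pleated cream paper between dark grey end caps, lower edge chamfered 2.5 mm, 75 to 155 g, loose, standing on the bench. Origin at the centre of its underside, z up along its axis. It is round: any yaw is the same. Its top is recessed 1 mm inside the rim.
- stand: leak-test stand, fixed (place and yaw vary): base plate 110 x 210 x 12 mm with an aluminium cup, a blue clevis and a gauge. Origin on the cup's axis at bench height, z up; y points from the cup to the clevis (plate from y = -75 to 135 mm), x runs along the hinge. The gauge (x 30 to 46, y 27 to 65 mm) is 71 mm high; a hose tail juts 67 mm out to -x, 28 mm high.
- cup_mouth (a point): centre of the cup's mouth, on the cup's axis at rim height, 72 mm above the bench. Bore 52 mm in diameter (1 mm clearance all round the cartridge) with a conical lead-in 7 mm deep, 62 mm wide at the rim; outside diameter 70 mm.
- spring_plate: round sprung plate inside the cup, 35 mm in diameter; origin at the centre of its top, 40 mm above the bench when free. A cartridge set on it stands 33 mm proud of the rim; the plate yields under 2.5 N plus 0.25 N per mm. The seat on which the cartridge is home is hidden below: 5 to 17 mm further down, differing from time to time; it cannot be measured, only felt.
- clamp: the red clamp arm with its foot and grip. Origin on the hinge axis, 95 mm from the cup's axis along the stand's +y and 94 mm above the bench; the axis runs along the stand's x. The clevis and its hand knob span 70 mm along x and reach up to 112 mm.
- clamp_angle (a joint): angle of the red clamp arm (rad): 0 = level over the cup, growing as it opens up and over toward the stand's +y (1.57 = upright); starts at 1.6 to 1.9, limits -0.16 and 2.1. A friction hinge: it stays where it is left and takes about 1.6 N m to turn (7 to 8 N at the grip). The foot meets the cartridge at about 0.11; at home with 13 N the angle is between -0.09 and 0.05.
- clamp_grip (a point): middle of the clamp's cross grip: black round bar 116 mm long, 15 mm thick, parallel to the hinge, the 20 mm wide arm joining its middle. 200 mm out from the hinge and 30 mm above it with the arm level, so 202 mm from the axis. Each N at the foot adds 0.47 N to the push needed here; with the cartridge on its seat that push grows by about 2 N per mm of grip travel.
- clamp_foot (a point): steel stem with a hard black rubber foot, 27 mm in diameter, under the clamp arm 95 mm from the hinge; the foot meets the middle of the cartridge's top. The point is where the centre of the foot's lower face lies while unloaded, z along the stem. The rubber yields about 1 mm at 13 N, so the cartridge stays pressed with the force reached when the arm is let go.
- mug: green and white mug, 86 x 117 x 88 mm, bystander; origin under its middle.
- spanner: small combination spanner, 140 mm long, 6 mm high, lying on the bench, bystander; origin under its middle.
- oil_bottle: squeeze bottle with a pointed cap, 72 mm in diameter, 193 mm high, bystander; origin under its middle.
There are look-alikes about, which are no part of the job. Of the things that look like the cartridge, take the one that is farthest from the robot's base at the start.

How it is judged:
By the outcome, as a careful person would: the job done as asked, in the order asked, and still so for the second after the job is handed in, with the robot touching nothing.
It also fails if it takes over 72 s, if anything falls off the work surface, if the arm or the gripper's body presses on something with over 40 N, if the wrist force passes 120 N, or if a joint passes its speed limit or range.

### The arm

A 6-joint arm with a two-finger parallel gripper is mounted at the origin on the work surface; the furniture and walls round the work are solid. World frame = base frame: x ahead of the robot, y to its left, z up, the work surface at z = 0. Lengths are in mm, angles in rad, forces in N, time in s.
With the tool pointing down it reaches from about 275 to 725 mm from the base axis. Payload 15.9 kg.
Tool frame: the origin (TCP) lies midway between the tips of the shut fingers; the grasp point (between the pads) lies 19 mm behind it; z points along the fingers, y is the line along which they close (so a half turn about z gives the same grasp; the last joint's range is limited). The gripper opens to 85 mm and grips with 20 to 120 N. Pads are 22 mm wide; open, the fingers measure 114 mm over their backs; the gripper's body (76 mm by 85 mm) begins 54 mm behind the grasp point. The pads swing forward as they close: fully open they stand 13 mm farther back than shut.
Start: joints at [1.198, 0.213, -0.034, 1.323, 0, 1.571], TCP at [182.105, 465.643, 231.306] pointing down, gripper open.
Joint ranges: [-2.98, 2.98], [-0.74, 1.72], [-1.14, 1.35], [-2.1, 2.04], [-1.57, 1.44], [-3.14, 3.14]. Speed limits (rad/s): [1.89, 1.89, 2.39, 2.57, 3.14, 3.14].

### API

Orientations are given as a 3x3 rotation matrix whose columns are the frame's x, y, z axes.
In Python, from cell import arm gives the robot as it stands.
- The arm moves only by the shell command python3 -m jog 'ROWS' [FORCE]. ROWS is JSON, a list of rows, each a list of 7 numbers: the shift along the tool's x, y, z in mm, then the turn, a rotation vector about the tool's x, y, z in rad, then the opening, from 0 (shut) to 1 (fully open). A call has 1 to 8 rows; each row is the pose to reach, as a shift and turn from the pose commanded when the call began, along the tool's axes at that moment; what a row does not reach only later rows make up. A row lasts 1/10 s, in which the tool goes at most 50 mm and 8.59 degrees, less where a joint would pass 70% of its speed; a pose out of reach is approached as far as the arm can. A call with a gripper value outside its range is refused whole. The fingers move at their own pace and stop on an object; FORCE is the grip in N (left out, the last holds). Time passes only in rows, so rows that repeat a pose let the fingers close. It gives the time, the measured TCP pose, the force and the opening at its end, in the units of the state.
- arm.sense(): the state, without advancing time (a new reading comes with each control period).
- arm.capture(name): name is "side" or "top"; returns the picture (480x640x3 uint8, red, green, blue); there is no depth.
- arm.camera_info(name): a dict with "fx", "fy", "cx", "cy" (pixels), "xyz" and "rotation" of the camera in the world. Camera axes: x right, y up, looking along -z (the intrinsics and any distortion apply to the point x, -y, -z); pixel columns grow to the right and rows downward; lengths in mm; the calibration is good to about 2 mm. A picture is of the moment at which its call begins. camera_info takes no time and is no camera call.
- arm.sign_off(): hands the job in, once; it reports no verdict.
The state is a dict: "time": time; "joint_positions": joint angles; "joint_velocities": joint speeds; "joint_torque": joint torques, N m; "ee_pos": TCP position; "orientation": TCP orientation; "wrist_force": force on the tool from outside, world axes, zero at the start; "ft_torque": the same for the moment, N m; "opening": finger opening in mm.
Only numpy, scipy, OpenCV 4.12 (cv2) and the standard library are available. Lean on these libraries where they do the work, as an engineer would, in place of code of your own. Each camera call takes 0.05 s, during which the arm holds its last target. There are 200 camera calls.

## Working session

There is one attempt and no reset: what is moved stays moved. The work goes in short steps, Python scripts to look and compute and a shell command to move; the robot and the scene stay as the last step left them, time stands still between calls to the robot, and variables do not carry over. Pictures are saved under pics/ and viewed, on a budget of 10 in all, crops included, one or two more only if the job needs it, and the job is handed in when it is done.

```bash
ls; mkdir -p pics; python3 - <<'E'
from cell import arm
import cv2
for n in("side","top"):
    print(n,arm.camera_info(n)); cv2.imwrite(f"pics/{n}0.png",arm.capture(n)[:,:,::-1])
s=arm.sense();print(s)
E
```

```text
pics
side {'fx': 531.1715392692923, 'fy': 531.1715392692923, 'cx': 313.35937293902845, 'cy': 237.9919273691342, 'xyz': array([ 390.02977617, 1048.2204136 , 1043.75593514]), 'rotation': array([[-0.99905564,  0.0256149 , -0.03509575],
       [-0.04303422, -0.69472674,  0.71798525],
       [-0.00599084,  0.71881753,  0.69517298]])}
top {'fx': 565.2676376026055, 'fy': 565.2676376026055, 'cx': 317.70192042151194, 'cy': 234.44231057358903, 'xyz': array([ 222.09198597,   63.01223526, 1164.97396784]), 'rotation': array([[-0.03854977,  0.974659  , -0.22034914],
       [-0.99925058, -0.03837137,  0.00509136],
       [-0.00349276,  0.22038028,  0.97540778]])}
{'time': 0.1, 'joint_positions': array([ 1.19798706e+00,  2.13291376e-01, -3.49594640e-02,  1.32347219e+00,
       -1.80224070e-05,  1.57080063e+00]), 'joint_velocities': array([ 0.00054896,  0.00020676,  0.00232003, -0.00014252, -0.00144483,
        0.00057963]), 'joint_torque': array([ 8.40356734e-05, -6.87246823e+01,  4.87808740e+01,  1.21749344e-02,
        7.40006431e-05,  4.14385659e-05]), 'ee_pos': array([182.02008598, 465.39156406, 230.88805474]), 'orientation': array([[-9.31306235e-01,  3.64237003e-01, -3.20750240e-04],
       [ 3.64237144e-01,  9.31305829e-01, -8.69606742e-04],
       [-1.80263854e-05, -9.26699332e-04, -9.99999570e-01]]), 'wrist_force': array([ 0.58762709, -0.37975973, -0.17411644]), 'ft_torque': array([-0.0004822 ,  0.00648744,  0.02880991]), 'opening': 85.11470060190283}
```

View pics/top0.png

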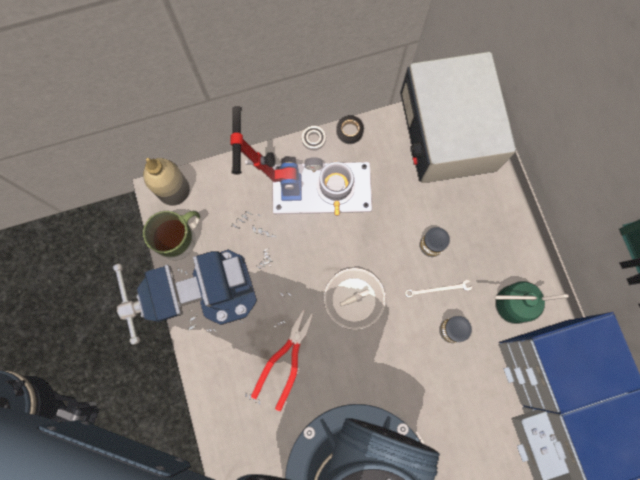

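View pics/side0.png

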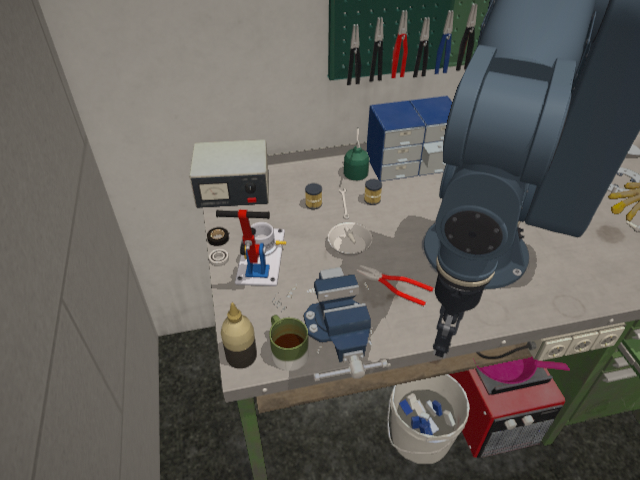

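Candidates for the cartridge in the top view are the dark-topped cylinders at (435,240) and (456,328). The rings at (314,137) and (350,128) are flat, so I rule them out. By eye (435,240) is farthest from the base. I'll check that by measuring and with a crop.

```bash
cat > h.py <<'E'
from cell import arm
import cv2,numpy as np
def ray(n,p,z):
    c=arm.camera_info(n);d=c["rotation"]@np.array([(p[0]-c["cx"])/c["fx"],-(p[1]-c["cy"])/c["fy"],-1.])
    o=np.array(c["xyz"]);return o+d*(z-o[2])/d[2]
def proj(n,P):
    c=arm.camera_info(n);q=c["rotation"].T@(np.array(P)-c["xyz"]);return c["cx"]-c["fx"]*q[0]/q[2],c["cy"]+c["fy"]*q[1]/q[2]
E
python3 - <<'E'
from h import *
t=cv2.imread("pics/top0.png");s=cv2.imread("pics/side0.png")
for p in[(436,237),(458,325)]:
    q=ray("top",p,65);print(p,q,np.hypot(*q[:2]))
for p in[(314,185),(373,192)]:
    q=ray("side",p,65);print("side",p,q,np.hypot(*q[:2]))
# plate white mask
hsv=cv2.cvtColor(t,cv2.COLOR_BGR2HSV)
m=((hsv[...,1]<25)&(hsv[...,2]>190)).astype(np.uint8);m[:150]=0;m[225:]=0;m[:,:260]=0;m[:,385:]=0
c=max(cv2.findContours(m,0,2)[0],key=cv2.contourArea);r=cv2.minAreaRect(c);b=cv2.boxPoints(r);print(r);print([ray("top",p,12)[:2].round(1) for p in b])
q=[ray("top",p,12)[:2] for p in b]
A=cv2.resize(t[145:225,230:390],(800,400),interpolation=2)
B=np.hstack([cv2.resize(t[205:265,395:475],(400,200+100-0),interpolation=2),cv2.resize(s[165:225,290:390],(400,300),interpolation=2)])
cv2.imwrite("pics/c0.png",np.vstack([A,B])[:600])
cv2.imwrite("pics/c0.png",cv2.resize(np.vstack([A,B]),(685,600)))
E
```

```text
(436, 237) [ 456.09544084 -177.9340019    65.        ] 489.57487700261754
(458, 325) [ 281.50400321 -205.52294721   65.        ] 348.54581571487944
side (314, 185) [ 447.24524424 -187.80084941   65.        ] 485.0747030404543
side (373, 192) [ 274.38814876 -161.26452618   65.        ] 318.2689170833332
((321.0274353027344, 187.45468139648438), (51.36180114746094, 100.03504180908203), 87.47388458251953)
[array([641.9, 153.8]), array([643.4, -61.7]), array([528.9, -59.7]), array([527.6, 151.3])]
```

View pics/c0.png

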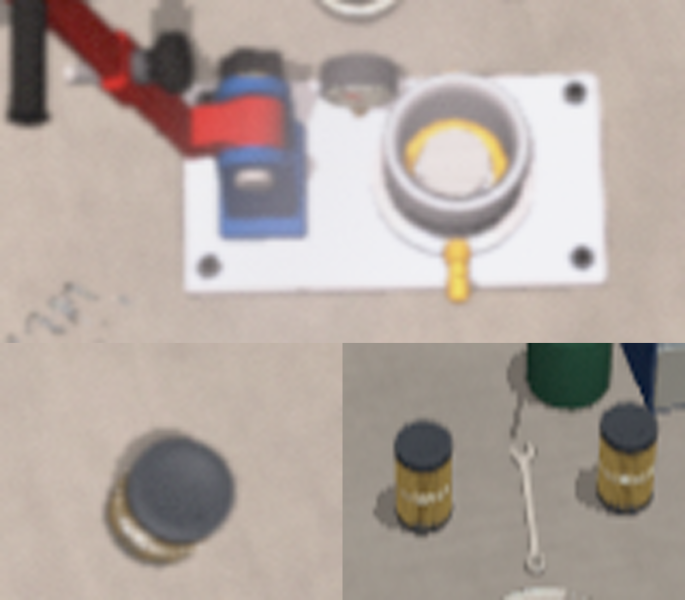

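Crop: the chosen cylinder is cream and pleated with a dark cap, and so is the other one. Next I'll get finer centres for the cap and the cup from both views.

```bash
python3 - <<'E'
from h import *
t=cv2.imread("pics/top0.png");s=cv2.imread("pics/side0.png")
def cap(im,x0,y0,x1,y1):
    g=cv2.cvtColor(im,7-1)[y0:y1,x0:x1];h=cv2.cvtColor(im,40)[y0:y1,x0:x1]
    m=((g<95)&((h[...,0]>90))).astype(np.uint8)
    c=max(cv2.findContours(m,0,1)[0],key=cv2.contourArea);e=cv2.fitEllipse(c);return (e[0][0]+x0,e[0][1]+y0),e
for n,im,b in[("top",t,(405,215,465,265)),("side",s,(300,175,330,196)),("top",t,(432,305,480,350)),("side",s,(360,172,388,192))]:
    p,e=cap(im,*b);print(n,p,e[1:],ray(n,p,62)[:2])
for n,p in[("top",(337,181.2))]:
    q=ray(n,p,72);print("cup",q)
# edges of plate corners: dark screws etc; rim in side view crop
A=cv2.resize(s[205:290,205:295],(720,680),interpolation=2)
B=cv2.resize(t[155:210,310:370],(600,550),interpolation=2)
cv2.imwrite("pics/c1.png",cv2.resize(A,(480,453)));cv2.imwrite("pics/c2.png",B)
im=np.zeros((550,790,3),np.uint8);im[:480,:0]=0
L=cv2.resize(s[205:290,205:295],(360,340),interpolation=2);R=cv2.resize(t[155:210,310:370],(420,385),interpolation=2)
im[:340,:360]=L;im[:385,370:790]=R;cv2.imwrite("pics/c3.png",im[:385])
E
```

```text
top (436.5537929534912, 238.27843856811523) ((19.382526397705078, 22.280996322631836), 106.6812515258789) [ 454.08364831 -179.47368693]
side (313.14118003845215, 188.70732021331787) ((10.210846900939941, 15.99868392944336), 91.77576446533203) [ 449.20740511 -174.02813526]
top (458.56025886535645, 326.9739303588867) ((19.380634307861328, 22.376249313354492), 117.60218811035156) [ 277.87071713 -206.98278289]
side (374.1331100463867, 181.61787033081055) ((13.969975471496582, 19.049787521362305), 28.793302536010742) [ 268.82193692 -214.12029829]
cup [577.92174466  13.99433696  72.        ]
```

View pics/c3.png

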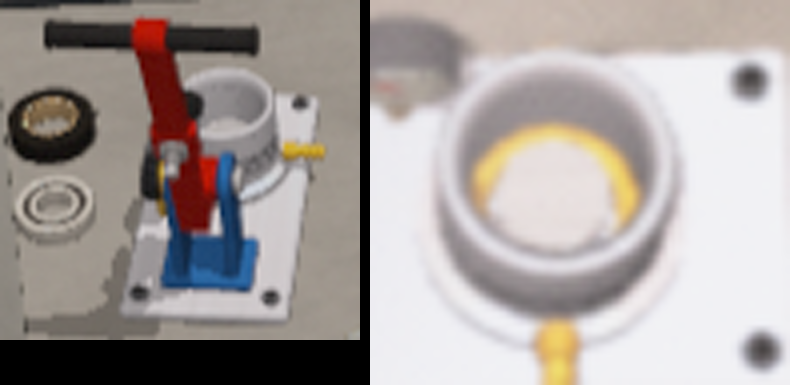

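```bash
python3 -c "
from h import *
print(ray('top',(336.6,177.7),72),ray('side',(260.6,230.8),72))"
R='[-487,-500,0,0,0,-0.374,1]'; python3 -m jog '[[-487,-500,0,0,0,-0.374,1],[-487,-500,0,0,0,-0.374,1],[-487,-500,0,0,0,-0.374,1],[-487,-500,0,0,0,-0.374,1],[-487,-500,0,0,0,-0.374,1],[-487,-500,0,0,0,-0.374,1],[-487,-500,0,0,0,-0.374,1],[-487,-500,0,0,0,-0.374,1]]' 40
```

```text
[585.38152706  14.46230015  72.        ] [581.12610071  22.15885606  72.        ]
time: 0.9
ee_pos: [333.6, 106.7, 231.4]
orientation: [[-1.0, -0.001, 0.0], [-0.001, 1.0, 0.0], [-0.0, 0.0, -1.0]]
wrist_force: [0.8, 0.4, -0.6]
opening: 85.5
```

```bash
python3 -m jog '[[-119,-285,0,0,0,0,1],[-119,-285,0,0,0,0,1],[-119,-285,0,0,0,0,1],[-119,-285,0,0,0,0,1],[-119,-285,0,0,0,0,1],[-119,-285,0,0,0,0,1],[-119,-285,90,0,0,0,1],[-119,-285,120,0,0,0,1]]'
python3 - <<'E'
from h import *
t=arm.capture("top")[:,:,::-1];s=arm.capture("side")[:,:,::-1]
p=arm.sense()["ee_pos"];print(p,proj("top",p),proj("side",p))
im=np.hstack([cv2.resize(t[190:290,385:485],(400,400),interpolation=2),cv2.resize(s[120:220,265:365],(400,400),interpolation=2)])
cv2.imwrite("pics/d.png",im)
E
```

```text
time: 1.7
ee_pos: [453.5, -177.0, 131.1]
orientation: [[-1.0, 0.001, 0.003], [0.001, 1.0, -0.001], [-0.003, -0.001, -1.0]]
wrist_force: [1.4, 1.4, -1.6]
opening: 85.3
[ 448.40639072 -174.0352239   126.51726428] (np.float64(440.8356288120318), np.float64(234.00675875718048)) (np.float64(313.2796810765558), np.float64(171.01940593040294))
```

View pics/d.png

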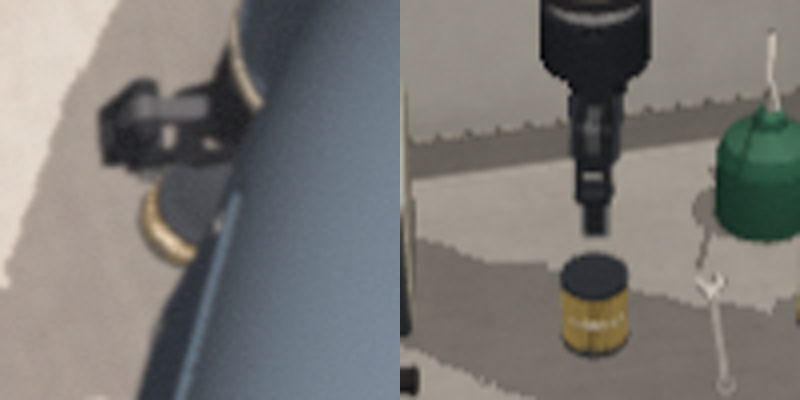

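Side view: the fingers (595 in the crop) line up with the cartridge (595), so x is good. The top view is mostly blocked by the arm.

```bash
python3 -m jog '[[0,0,40,0,0,0,1],[0,0,72,0,0,0,1],[0,0,72,0,0,0,1],[0,0,72,0,0,0,1]]'; python3 -c "
from cell import arm
for i in range(3): print(arm.sense()['ee_pos'])"
```

```text
time: 2.2
ee_pos: [453.0, -174.9, 62.0]
orientation: [[-1.0, -0.002, 0.001], [-0.002, 1.0, -0.0], [-0.001, -0.0, -1.0]]
wrist_force: [0.1, -0.6, 0.6]
opening: 85.4
[ 452.99367205 -174.86502832   62.04589817]
[ 452.99367205 -174.86502832   62.04589817]
[ 452.99367205 -174.86502832   62.04589817]
```

```bash
python3 -m jog '[[0,0,22,0,0,0,1],[0,0,22,0,0,0,1],[0,0,22,0,0,0,0.4],[0,0,22,0,0,0,0.3],[0,0,22,0,0,0,0.3],[0,0,22,0,0,0,0.3],[0,0,22,0,0,0,0.3],[0,0,22,0,0,0,0.3]]' 40; python3 -m jog '[[0,0,0,0,0,0,0.3],[0,0,0,0,0,0,0.3],[0,0,0,0,0,0,0.3]]'
```

```text
time: 3.0
ee_pos: [453.1, -175.3, 39.5]
orientation: [[-1.0, -0.001, 0.002], [-0.001, 1.0, -0.001], [-0.002, -0.001, -1.0]]
wrist_force: [-2.8, 0.3, 14.5]
opening: 49.0
time: 3.3
ee_pos: [453.1, -175.3, 39.5]
orientation: [[-1.0, -0.001, 0.002], [-0.001, 1.0, -0.001], [-0.002, -0.001, -1.0]]
wrist_force: [-2.5, 0.5, 14.3]
opening: 48.7
```

```bash
python3 -m jog '[[0,0,-50,0,0,0,0.3],[0,0,-100,0,0,0,0.3],[-40,60,-120,0,0,0,0.3],[-80,110,-120,0,0,0,0.3],[-110,150,-120,0,0,0,0.3],[-132,190,-120,0,0,0,0.3],[-132,190,-120,0,0,0,0.3],[-132,190,-120,0,0,0,0.3]]'
python3 -m jog '[[0,0,30,0,0,0,0.3],[0,0,30,0,0,0,0.3],[0,0,30,0,0,0,0.3]]'
python3 - <<'E'
from h import *
t=arm.capture("top")[:,:,::-1];s=arm.capture("side")[:,:,::-1]
p=arm.sense()["ee_pos"];print(p,proj("top",p),proj("side",p))
im=np.hstack([cv2.resize(t[130:230,280:380],(400,400),interpolation=2),cv2.resize(s[175:275,205:305],(400,400),interpolation=2)])
cv2.imwrite("pics/e.png",im)
E
```

```text
time: 4.1
ee_pos: [585.6, 18.8, 158.2]
orientation: [[-1.0, -0.005, 0.001], [-0.005, 1.0, 0.001], [-0.001, 0.001, -1.0]]
wrist_force: [-1.4, -0.6, -1.8]
opening: 48.6
time: 4.4
ee_pos: [583.4, 14.8, 128.5]
orientation: [[-1.0, -0.001, -0.001], [-0.001, 1.0, -0.0], [0.001, -0.0, -1.0]]
wrist_force: [-0.0, -0.4, -0.1]
opening: 48.6
[584.35552336  14.80477649 129.34883521] (np.float64(337.31280699253483), np.float64(168.74913385376342)) (np.float64(258.0380282996472), np.float64(212.81306757689816))
```

View pics/e.png

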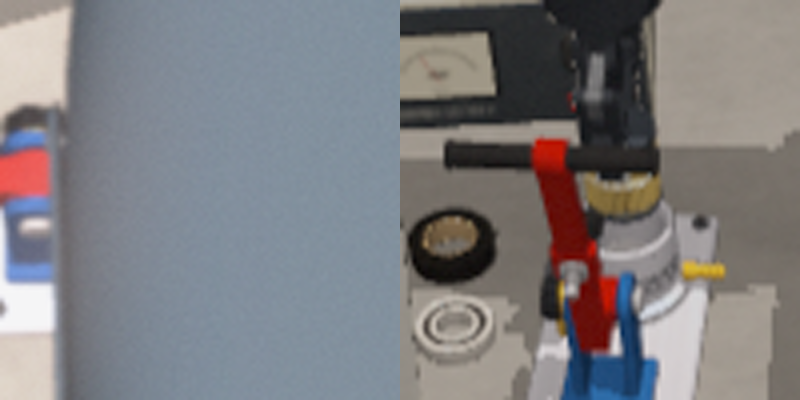

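```bash
python3 - <<'E'
from h import *
for x in (580,583,585,588): print(x,proj("side",(x-35,15,50)),proj("side",(x-25,15,95)),proj("side",(x+25,15,95)))
im=cv2.imread("pics/side0.png");print(im[236:240,266:284].mean(0).astype(int)[:,:].mean(1))
e=cv2.imread("pics/e.png")[:,400:];h=cv2.cvtColor(e,40);r=[ (h[y,:,1]>90)&(h[y,:,0]<30)&(h[y,:,0]>12)&(h[y,:,2]>80) for y in (190,200,205)]
print([ (205+np.where(q)[0].min()/4,205+np.where(q)[0].max()/4) for q in r])
E
```

```text
580 (np.float64(274.79633476666214), np.float64(235.2416359187879)) (np.float64(270.07573084209105), np.float64(222.8744402875928)) (np.float64(251.29727998298006), np.float64(222.41042383163824))
583 (np.float64(273.69222212623936), np.float64(235.2134564147882)) (np.float64(268.9477031567302), np.float64(222.8465666673082)) (np.float64(250.17206030214493), np.float64(222.38261959728533))
585 (np.float64(272.9562368379607), np.float64(235.194672370828)) (np.float64(268.19577846690163), np.float64(222.82798657077433)) (np.float64(249.42200726543942), np.float64(222.36408574939335))
588 (np.float64(271.85239358725335), np.float64(235.1664997422759)) (np.float64(267.0680320547192), np.float64(222.80011990076397)) (np.float64(248.2970678082399), np.float64(222.33628843938038))
[168.         162.66666667 154.66666667 150.33333333 138.66666667
 131.66666667 126.33333333 119.66666667 158.33333333 202.33333333
 202.33333333 202.33333333 202.33333333 202.33333333 207.
 205.33333333 197.66666667 159.66666667]
[(np.float64(251.5), np.float64(269.75)), (np.float64(252.0), np.float64(269.0)), (np.float64(252.5), np.float64(268.0))]
```

The cartridge and the cup agree within about 1 mm in the side view. I'll lower it and watch the forces.

```bash
python3 -m jog '[[0,0,10,0,0,0,0.3],[0,0,18,0,0,0,0.3],[0,0,20,0,0,0,0.3],[0,0,22,0,0,0,0.3],[0,0,22,0,0,0,0.3]]';python3 -m jog '[[0,0,1,0,0,0,0.3],[0,0,2,0,0,0,0.3],[0,0,3,0,0,0,0.3],[0,0,3,0,0,0,0.3]]'
```

```text
time: 5.0
ee_pos: [583.9, 15.3, 105.7]
orientation: [[-1.0, -0.001, -0.0], [-0.001, 1.0, -0.0], [0.0, -0.0, -1.0]]
wrist_force: [0.6, 0.4, -1.6]
opening: 48.7
time: 5.4
ee_pos: [584.3, 15.3, 103.0]
orientation: [[-1.0, -0.001, 0.001], [-0.001, 1.0, 0.0], [-0.001, 0.0, -1.0]]
wrist_force: [0.9, 0.9, -0.3]
opening: 48.6
```

```bash
python3 -m jog '[[0,0,1,0,0,0,0.3],[0,0,2,0,0,0,0.3],[0,0,3,0,0,0,0.3],[0,0,3,0,0,0,0.3]]';python3 -m jog '[[0,0,1,0,0,0,0.3],[0,0,2,0,0,0,0.3],[0,0,3,0,0,0,0.3],[0,0,3,0,0,0,0.3]]'
```

```text
time: 5.8
ee_pos: [585.5, 15.6, 101.2]
orientation: [[-1.0, -0.001, 0.003], [-0.001, 1.0, 0.001], [-0.003, 0.001, -1.0]]
wrist_force: [1.8, 3.7, 13.7]
opening: 48.5
time: 6.2
ee_pos: [584.9, 15.9, 97.3]
orientation: [[-1.0, -0.002, 0.002], [-0.002, 1.0, 0.001], [-0.002, 0.001, -1.0]]
wrist_force: [4.1, 4.8, 1.1]
opening: 48.4
```

```bash
python3 -m jog '[[-0.7,0.8,0,0,0,0,0.3],[-0.7,0.8,1,0,0,0,0.3],[-0.7,0.8,2,0,0,0,0.3],[-0.7,0.8,3,0,0,0,0.3],[-0.7,0.8,4,0,0,0,0.3],[-0.7,0.8,4,0,0,0,0.3]]'
```

```text
time: 6.8
ee_pos: [584.9, 16.1, 92.8]
orientation: [[-1.0, -0.001, 0.0], [-0.001, 1.0, 0.0], [-0.0, 0.0, -1.0]]
wrist_force: [4.8, 3.1, 0.8]
opening: 48.8
```

```bash
python3 -m jog '[[-0.8,0.7,1,0,0,0,0.3],[-0.8,0.7,2,0,0,0,0.3],[-0.8,0.7,4,0,0,0,0.3],[-0.8,0.7,6,0,0,0,0.3],[-0.8,0.7,7,0,0,0,0.3],[-0.8,0.7,8,0,0,0,0.3],[-0.8,0.7,8,0,0,0,0.3]]'
```

```text
time: 7.5
ee_pos: [585.3, 16.7, 84.7]
orientation: [[-1.0, -0.001, -0.0], [-0.001, 1.0, -0.0], [0.0, -0.0, -1.0]]
wrist_force: [1.2, 1.0, -2.4]
opening: 48.5
```

```bash
python3 -m jog '[[0,0,1,0,0,0,0.3],[0,0,2,0,0,0,0.3],[0,0,3,0,0,0,0.3],[0,0,3.5,0,0,0,0.3],[0,0,3.5,0,0,0,0.3]]'; python3 -m jog '[[0,0,0.5,0,0,0,0.3],[0,0,1,0,0,0,0.3],[0,0,1,0,0,0,0.3]]';  python3 -m jog '[[0,0,0.5,0,0,0,0.3],[0,0,1,0,0,0,0.3],[0,0,1,0,0,0,0.3]]'
```

```text
time: 8.0
ee_pos: [585.4, 16.8, 81.3]
orientation: [[-1.0, -0.001, -0.0], [-0.001, 1.0, 0.0], [0.0, 0.0, -1.0]]
wrist_force: [0.3, -0.5, -1.6]
opening: 48.5
time: 8.3
ee_pos: [585.4, 16.7, 80.3]
orientation: [[-1.0, -0.001, -0.0], [-0.001, 1.0, -0.0], [0.0, -0.0, -1.0]]
wrist_force: [0.2, 0.3, -1.6]
opening: 48.7
time: 8.6
ee_pos: [585.5, 16.8, 79.4]
orientation: [[-1.0, -0.001, 0.0], [-0.001, 1.0, -0.0], [-0.0, -0.0, -1.0]]
wrist_force: [-0.2, -0.8, 0.2]
opening: 48.6
```

```bash
python3 -m jog '[[0,0,0.5,0,0,0,0.3],[0,0,0.5,0,0,0,0.62],[0,0,0.5,0,0,0,0.65],[0,0,0.5,0,0,0,0.7],[0,0,0.5,0,0,0,0.7],[0,0,0.5,0,0,0,0.7]]'; python3 -m jog '[[0,0,-20,0,0,0,0.7],[0,0,-50,0,0,0,0.7],[0,0,-100,0,0,0,0.7],[0,-50,-130,0,0,0,0.7],[0,-100,-160,0,0,0,0.7],[60,-140,-200,0,0,0,0.7],[100,-180,-200,0,0,0,0.7],[140,-200,-200,0,0,0,0.7]]'
python3 - <<'E'
from h import *
t=arm.capture("top")[:,:,::-1];s=arm.capture("side")[:,:,::-1]
p=arm.sense()["ee_pos"];print(p,arm.sense()["wrist_force"])
im=np.hstack([cv2.resize(t[100:230,220:390],(523,400),interpolation=2),cv2.resize(s[195:295,220:289],(276,400),interpolation=2)])
cv2.imwrite("pics/f.png",im);cv2.imwrite("pics/f_t.png",t);cv2.imwrite("pics/f_s.png",s)
# grip: red/black bar predicted vs theta
for th in (1.5,1.6,1.7,1.8,1.9):
    a=th+.149;P=(585,111.7-202*np.cos(a),94+202*np.sin(a));print(th,P,proj("top",P),proj("side",P))
E
```

```text
time: 9.2
ee_pos: [585.5, 16.8, 78.9]
orientation: [[-1.0, -0.001, -0.0], [-0.001, 1.0, -0.0], [0.0, -0.0, -1.0]]
wrist_force: [0.2, 0.6, -0.5]
opening: 59.6
time: 10.0
ee_pos: [477.7, -161.7, 274.9]
orientation: [[-1.0, -0.001, 0.002], [-0.001, 1.0, -0.001], [-0.002, -0.001, -1.0]]
wrist_force: [0.0, -0.9, 1.2]
opening: 60.0
[ 475.29320731 -162.97973454  275.70255113] [ 1.04165263 -0.09796273  0.40309849]
1.5 (585, np.float64(127.4810448455646), np.float64(295.3826174812074)) (np.float64(271.7825242871188), np.float64(137.2115329195389)) (np.float64(245.9980567224208), np.float64(190.28602405085286))
1.6 (585, np.float64(147.5069201102063), np.float64(292.8010675832031)) (np.float64(259.74777410608476), np.float64(138.27669309005114)) (np.float64(244.8946066721262), np.float64(196.899998831862))
1.7 (585, np.float64(167.1750244653009), np.float64(288.2331631328035)) (np.float64(248.14089198849348), np.float64(139.79013531659112)) (np.float64(243.87758888312663), np.float64(204.24322796185635))
1.8 (585, np.float64(186.28884071354332), np.float64(281.7245451213284)) (np.float64(237.14185634474399), np.float64(141.72141489632384)) (np.float64(242.9642113257657), np.float64(212.22979740158755))
1.9 (585, np.float64(204.65738992116866), np.float64(273.3402455084854)) (np.float64(226.91213049062975), np.float64(144.0318488280163)) (np.float64(242.1704576447356), np.float64(220.75706926585087))
```

View pics/f.png

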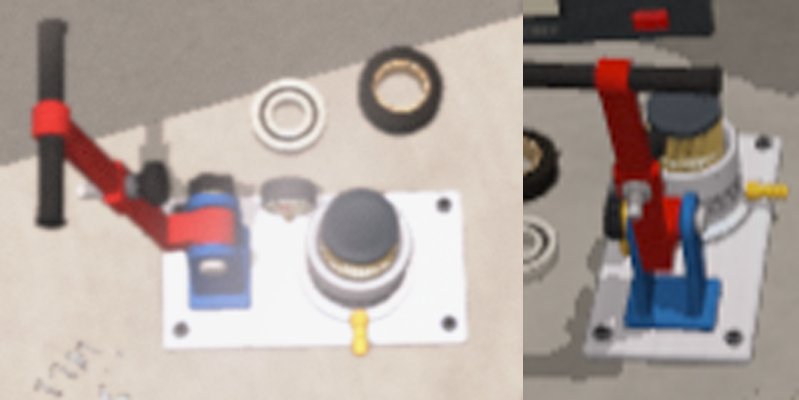

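```bash
python3 -m jog '[[-10,0,-55,0,0,0,0.7],[-30,50,-65,0,0,0,0.7],[-74,351,-65,0,0,0,0.7],[-74,351,-65,0,0,0,0.7],[-74,351,-65,0,0,0,0.7],[-74,351,-65,0,0,0,0.7],[-74,351,-65,0,0,0,0.7],[-74,351,-65,0,0,0,0.7]]' 20;  python3 -m jog '[[0,0,0,0,0,0,0.7]]'
```

```text
time: 10.9
ee_pos: [550.3, 183.3, 338.9]
orientation: [[-1.0, -0.002, 0.0], [-0.002, 1.0, 0.0], [-0.0, 0.0, -1.0]]
wrist_force: [1.4, -0.7, -0.2]
opening: 59.8
time: 11.0
ee_pos: [550.3, 186.3, 337.4]
orientation: [[-1.0, -0.007, -0.002], [-0.007, 1.0, 0.001], [0.002, 0.001, -1.0]]
wrist_force: [-0.0, -1.2, 0.4]
opening: 59.7
```

```bash
python3 -m jog '[[0,0,40,0,0,0,0.6],[0,0,70,0,0,0,0.6],[0,0,75,0,0,0,0.6],[0,0,75,0,0,0,0.6]]'; python3 -m jog '[[0,0,0,0,0,0,0.4],[0,0,0,0,0,0,0.3],[0,0,0,0,0,0,0.2],[0,0,0,0,0,0,0.1],[0,0,0,0,0,0,0.1],[0,0,0,0,0,0,0.1],[0,0,0,0,0,0,0.1]]' 20
python3 - <<'E'
from h import *
s=arm.capture("side")[:,:,::-1]
cv2.imwrite("pics/g.png",cv2.resize(s[150:270,190:310],(480,480),interpolation=2))
E
```

```text
time: 11.4
ee_pos: [550.1, 180.5, 264.0]
orientation: [[-1.0, -0.001, -0.001], [-0.001, 1.0, -0.0], [0.001, -0.0, -1.0]]
wrist_force: [0.3, -0.1, 1.2]
opening: 51.2
time: 12.1
ee_pos: [551.5, 182.3, 266.3]
orientation: [[-1.0, -0.002, 0.004], [-0.002, 1.0, 0.004], [-0.004, 0.004, -1.0]]
wrist_force: [-0.4, 11.4, 6.9]
opening: 14.1
```

View pics/g.png

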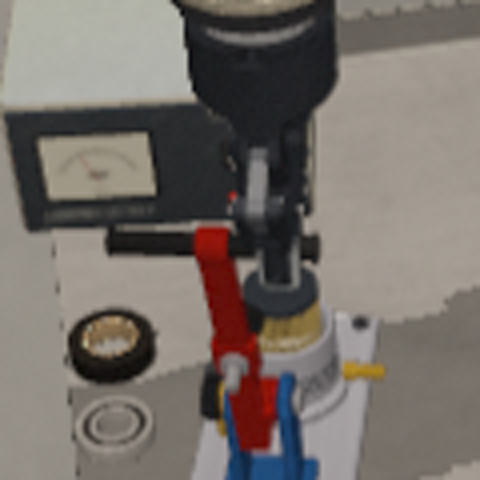

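The bar is gripped at 14.1 mm. I'll compute the arc in tool axes.

```bash
python3 - <<'E'
import numpy as np
a0=1.923
for a1 in (1.923,1.123):
  for i in range(1,9):
    a=a1-.1*i; print(round(a-.149,3),[round(-202*(np.cos(a)-np.cos(a1)),1),round(-202*(np.sin(a)-np.sin(a1)),1)])
E
```

```text
1.674 [np.float64(-19.3), np.float64(-6.0)]
1.574 [np.float64(-39.1), np.float64(-10.1)]
1.474 [np.float64(-59.1), np.float64(-12.1)]
1.374 [np.float64(-79.3), np.float64(-12.2)]
1.274 [np.float64(-99.4), np.float64(-10.2)]
1.174 [np.float64(-119.2), np.float64(-6.2)]
1.074 [np.float64(-138.5), np.float64(-0.3)]
0.974 [np.float64(-157.1), np.float64(7.5)]
0.874 [np.float64(-17.7), np.float64(9.6)]
0.774 [np.float64(-34.4), np.float64(21.0)]
0.674 [np.float64(-49.9), np.float64(34.0)]
0.574 [np.float64(-64.0), np.float64(48.4)]
0.474 [np.float64(-76.6), np.float64(64.2)]
0.374 [np.float64(-87.5), np.float64(81.2)]
0.274 [np.float64(-96.7), np.float64(99.2)]
0.174 [np.float64(-104.1), np.float64(118.0)]
```

```bash
python3 -m jog '[[0,-10,-3,0,0,0,0.1],[0,-19,-6,0,0,0,0.1],[0,-29,-8,0,0,0,0.1],[0,-39,-10,0,0,0,0.1]]' 40; python3 -m jog '[[0,-20,-2,0,0,0,0.1],[0,-40.2,-2.1,0,0,0,0.1],[0,-60.3,-0.1,0,0,0,0.1]]'
```

```text
time: 12.55
ee_pos: [551.0, 143.1, 276.4]
orientation: [[-1.0, -0.002, 0.003], [-0.002, 1.0, 0.004], [-0.003, 0.004, -1.0]]
wrist_force: [-4.6, 10.8, 14.4]
opening: 13.9
time: 12.85
ee_pos: [550.9, 82.1, 276.1]
orientation: [[-1.0, -0.002, 0.002], [-0.002, 1.0, 0.003], [-0.002, 0.003, -1.0]]
wrist_force: [0.8, 10.0, -8.5]
opening: 13.5
```

```bash
python3 -m jog '[[0,-19.8,4,0,0,0,0.1],[0,-39.1,9.9,0,0,0,0.1],[0,-57.7,17.7,0,0,0,0.1],[0,-75.4,27.3,0,0,0,0.1]]'; python3 -m jog '[[0,-16.7,11.4,0,0,0,0.1],[0,-32.2,24.4,0,0,0,0.1],[0,-46.3,38.8,0,0,0,0.1],[0,-58.9,54.6,0,0,0,0.1]]'
```

```text
time: 13.25
ee_pos: [550.7, 6.2, 248.2]
orientation: [[-1.0, -0.002, 0.001], [-0.002, 1.0, 0.002], [-0.001, 0.002, -1.0]]
wrist_force: [-8.0, 9.3, 2.2]
opening: 13.8
time: 13.65
ee_pos: [550.9, -52.7, 193.1]
orientation: [[-1.0, -0.001, 0.001], [-0.001, 1.0, 0.002], [-0.001, 0.002, -1.0]]
wrist_force: [-7.0, 10.0, 3.0]
opening: 13.6
```

```bash
python3 -m jog '[[0,-5.6,8.4,0,0,0,0.1],[0,-10.9,17,0,0,0,0.1],[0,-15.7,25.9,0,0,0,0.1],[0,-20.1,35,0,0,0,0.1],[0,-22.1,39.6,0,0,0,0.1],[0,-24.1,44.2,0,0,0,0.1],[0,-25,46.5,0,0,0,0.1]]' 20
python3 -m jog '[[0,-0.4,1,0,0,0,0.1],[0,-0.8,2,0,0,0,0.1],[0,-1.2,3,0,0,0,0.1],[0,-1.6,4,0,0,0,0.1]]'
python3 -m jog '[[0,-0.4,1,0,0,0,0.1],[0,-0.8,2,0,0,0,0.1],[0,-1.2,3,0,0,0,0.1],[0,-1.6,4,0,0,0,0.1]]'
```

```text
time: 14.35
ee_pos: [551.1, -77.1, 146.6]
orientation: [[-1.0, -0.001, 0.001], [-0.001, 1.0, 0.002], [-0.001, 0.002, -1.0]]
wrist_force: [-5.4, 9.8, 5.9]
opening: 13.6
time: 14.75
ee_pos: [551.1, -78.4, 143.0]
orientation: [[-1.0, -0.002, 0.001], [-0.002, 1.0, 0.003], [-0.001, 0.003, -1.0]]
wrist_force: [-5.7, 11.1, 5.5]
opening: 13.3
time: 15.15
ee_pos: [551.1, -79.8, 138.9]
orientation: [[-1.0, -0.002, 0.001], [-0.002, 1.0, 0.003], [-0.001, 0.003, -1.0]]
wrist_force: [-6.4, 12.1, 4.8]
opening: 13.5
```

```bash
cat > f.py <<'E'
from cell import arm
import numpy as np
s=arm.sense();y,z=s["ee_pos"][1]-111.7,s["ee_pos"][2]+19-94;a=np.arctan2(z,-y);F=s["wrist_force"]
print("th %.4f r %.1f push %.2f rad %.1f"%(a-.149,np.hypot(y,z),F[1]*np.sin(a)+F[2]*np.cos(a),-F[1]*np.cos(a)+F[2]*np.sin(a)),s["time"])
E
python3 -m jog '[[0,0.5,1,0,0,0,0.1],[0,1,2,0,0,0,0.1],[0,1,3,0,0,0,0.1],[0,1,4,0,0,0,0.1]]'|grep -v or; python3 f.py
python3 -m jog '[[0,-0.3,1,0,0,0,0.1],[0,-0.5,2,0,0,0,0.1],[0,-0.8,3,0,0,0,0.1]]'|grep -v or; python3 f.py
python3 -m jog '[[0,-0.3,1,0,0,0,0.1],[0,-0.5,2,0,0,0,0.1],[0,-0.8,3,0,0,0,0.1]]'|grep -v or; python3 f.py
```

```text
time: 15.55
ee_pos: [551.2, -80.8, 135.3]
opening: 13.9
th 0.1548 r 201.7 push 8.46 rad 7.1 15.55
time: 15.85
ee_pos: [551.2, -81.7, 132.4]
opening: 13.5
th 0.1394 r 201.7 push 7.81 rad 6.4 15.85
time: 16.15
ee_pos: [551.2, -82.5, 129.3]
opening: 13.6
th 0.1237 r 201.6 push 7.31 rad 6.4 16.15
```

```bash

python3 -m jog '[[0,-0.2,1,0,0,0,0.1],[0,-0.5,2,0,0,0,0.1]]'>/dev/null; python3 f.py
python3 -m jog '[[0,-0.2,1,0,0,0,0.1],[0,-0.5,2,0,0,0,0.1]]'>/dev/null; python3 f.py
python3 -m jog '[[0,-0.2,1,0,0,0,0.1],[0,-0.5,2,0,0,0,0.1]]'>/dev/null; python3 f.py
python3 -m jog '[[0,-0.2,1,0,0,0,0.1],[0,-0.5,2,0,0,0,0.1]]'>/dev/null; python3 f.py
python3 -m jog '[[0,-0.2,1,0,0,0,0.1],[0,-0.5,2,0,0,0,0.1]]'>/dev/null; python3 f.py
```

```text
th 0.1136 r 201.6 push 8.44 rad 6.0 16.35
th 0.1035 r 201.6 push 8.89 rad 5.9 16.55
th 0.0930 r 201.6 push 7.95 rad 6.0 16.75
th 0.0828 r 201.5 push 9.44 rad 5.2 16.95
th 0.0727 r 201.5 push 9.05 rad 4.4 17.15
```

```bash

python3 -m jog '[[0,-0.2,1,0,0,0,0.1],[0,-0.2,1,0,0,0,0.1]]'>/dev/null; python3 f.py
python3 -m jog '[[0,-0.2,1,0,0,0,0.1],[0,-0.2,1,0,0,0,0.1]]'>/dev/null; python3 f.py
python3 -m jog '[[0,-0.2,1,0,0,0,0.1],[0,-0.2,1,0,0,0,0.1]]'>/dev/null; python3 f.py
python3 -m jog '[[0,-0.2,1,0,0,0,0.1],[0,-0.2,1,0,0,0,0.1]]'>/dev/null; python3 f.py
python3 -m jog '[[0,-0.2,1,0,0,0,0.1],[0,-0.2,1,0,0,0,0.1]]'>/dev/null; python3 f.py
```

```text
th 0.0672 r 201.5 push 6.12 rad 5.8 17.35
th 0.0619 r 201.5 push 6.80 rad 4.8 17.55
th 0.0567 r 201.5 push 5.39 rad 5.3 17.75
th 0.0516 r 201.5 push 6.69 rad 5.6 17.95
th 0.0468 r 201.5 push 6.90 rad 5.4 18.15
```

```bash

for i in 1 2 3 4 5 6 ; do python3 -m jog '[[0,-0.1,0.5,0,0,0,0.1],[0,-0.2,1,0,0,0,0.1]]'>/dev/null; python3 f.py; done
```

```text
th 0.0423 r 201.5 push 9.37 rad 4.6 18.35
th 0.0373 r 201.4 push 9.33 rad 3.9 18.55
th 0.0323 r 201.5 push 9.04 rad 4.4 18.75
th 0.0273 r 201.5 push 10.15 rad 4.5 18.95
th 0.0217 r 201.5 push 8.14 rad 4.4 19.15
th 0.0166 r 201.4 push 9.23 rad 4.0 19.35
```

```bash

for i in 1 2 3 4 5; do python3 -m jog '[[0,-0.1,0.5,0,0,0,0.1],[0,-0.2,1,0,0,0,0.1]]'>/dev/null; python3 f.py; done
```

```text
th 0.0117 r 201.4 push 8.85 rad 4.2 19.55
th 0.0067 r 201.5 push 10.49 rad 2.7 19.75
th 0.0018 r 201.4 push 9.76 rad 2.2 19.95
th -0.0034 r 201.4 push 9.34 rad 2.5 20.15
th -0.0081 r 201.5 push 9.38 rad 2.3 20.35
```

```bash

for i in 1 2 3 ; do python3 -m jog '[[0,-0.1,0.5,0,0,0,0.1],[0,-0.2,1,0,0,0,0.1]]'>/dev/null; python3 f.py; done
```

```text
th -0.0132 r 201.5 push 10.35 rad 1.2 20.55
th -0.0188 r 201.5 push 9.05 rad 0.8 20.75
th -0.0238 r 201.5 push 9.35 rad 0.2 20.95
```

```bash

for i in 1 2 3 4; do python3 -m jog '[[0,0,0.5,0,0,0,0.1],[0,-0.1,1,0,0,0,0.1]]'>/dev/null; python3 f.py; done
```

```text
th -0.0288 r 201.4 push 10.51 rad -0.8 21.15
th -0.0332 r 201.5 push 11.27 rad -0.0 21.35
th -0.0373 r 201.4 push 15.33 rad -0.1 21.55
th -0.0414 r 201.4 push 17.78 rad 0.1 21.75
```

```bash

for i in 1 2 3 4; do python3 -m jog '[[0,0,0,0,0,0,0.1]]'>/dev/null; python3 f.py; done
```

```text
th -0.0417 r 201.4 push 15.15 rad 0.0 21.85
th -0.0417 r 201.4 push 16.52 rad 0.6 21.95
th -0.0417 r 201.4 push 15.35 rad -0.3 22.05
th -0.0418 r 201.4 push 16.06 rad 0.5 22.15
```

```bash

for i in 1 2 3 4; do python3 -m jog '[[0,0,-0.25,0,0,0,0.1],[0,0,-0.5,0,0,0,0.1]]'>/dev/null; python3 f.py; done
```

```text
th -0.0412 r 201.4 push 5.59 rad -0.0 22.35
th -0.0407 r 201.4 push 0.46 rad -0.9 22.55
th -0.0388 r 201.4 push 0.18 rad -0.6 22.75
th -0.0373 r 201.4 push -1.96 rad -1.0 22.95
```

```bash

for i in 1 2 3; do python3 -m jog '[[0,0,0,0,0,0,0.1]]'>/dev/null; python3 f.py; done
```

```text
th -0.0374 r 201.5 push 4.13 rad -0.2 23.05
th -0.0374 r 201.4 push 3.15 rad -1.2 23.15
th -0.0374 r 201.5 push 3.25 rad -0.1 23.25
```

```bash
python3 -m jog '[[0,0,0,0,0,0,0.2],[0,0,0,0,0,0,0.3],[0,0,0,0,0,0,0.5],[0,0,0,0,0,0,0.6],[0,0,0,0,0,0,0.6],[0,0,0,0,0,0,0.6]]'; python3 -m jog '[[0,0,-20,0,0,0,0.6],[0,0,-60,0,0,0,0.6],[0,0,-110,0,0,0,0.6],[40,-50,-150,0,0,0,0.6],[80,-100,-150,0,0,0,0.6],[120,-140,-150,0,0,0,0.6],[120,-140,-150,0,0,0,0.6],[120,-140,-150,0,0,0,0.6]]'
python3 - <<'E'
from h import *
t=arm.capture("top")[:,:,::-1];s=arm.capture("side")[:,:,::-1]
print(arm.sense()["wrist_force"])
im=np.hstack([cv2.resize(t[130:230,250:390],(450,321),interpolation=2),cv2.resize(s[195:295,200:305],(337,321),interpolation=2)])
cv2.imwrite("pics/i.png",im);cv2.imwrite("pics/i_t.png",t);cv2.imwrite("pics/i_s.png",s)
for th in (-.06,-.037,-.01,.02):
    a=th+.149;P=(585,111.7-202*np.cos(a),94+202*np.sin(a));print(th,proj("top",P),proj("side",P))
E
```

```text
time: 23.85
ee_pos: [550.8, -88.4, 96.6]
orientation: [[-1.0, -0.001, 0.0], [-0.001, 1.0, -0.0], [-0.0, -0.0, -1.0]]
wrist_force: [0.8, 0.5, -0.3]
opening: 51.5
time: 24.65
ee_pos: [428.3, -231.5, 247.4]
orientation: [[-1.0, 0.003, 0.0], [0.003, 1.0, -0.001], [-0.0, -0.001, -1.0]]
wrist_force: [1.0, 0.3, 0.2]
opening: 50.8
[ 0.05704288 -0.01365749 -0.30597461]
-0.06 (np.float64(390.19876151507503), np.float64(169.38843811905713)) (np.float64(262.73456227228655), np.float64(192.65148360941043))
-0.037 (np.float64(390.2482730579084), np.float64(168.60972756139333)) (np.float64(262.59491942579274), np.float64(191.45674510135296))
-0.01 (np.float64(390.2363090921559), np.float64(167.69272237832132)) (np.float64(262.4250335500435), np.float64(190.0821768317362))
0.02 (np.float64(390.1329839212597), np.float64(166.67097583128464)) (np.float64(262.2287674852075), np.float64(188.59145317165456))
```

View pics/i.png

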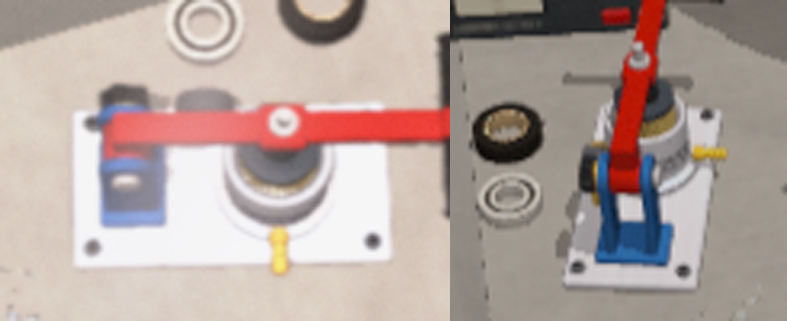

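The views show the clamp level with its foot on the cartridge, and the gripper clear with about zero wrist force. I'm handing in.

```bash
python3 -c "
from cell import arm
print(arm.sense()['time'],arm.sign_off())"
```

```text
the job is handed in; nothing more can be done
24.75 None
```

The cartridge is in the cup, driven home on its seat and held by the clamp with an estimated 13–14 N. I handed the job in at 24.8 s.

- **Cartridge:** I took the look-alike farther from the base, about 489 mm away against about 345 mm for the other. It brushed the lead-in of the cup once with about 14 N, slid in, and settled on the sprung plate at about 2 N.
- **Clamp:** I gripped the bar and swung the arm over. I felt the seat at about -0.033 rad and pressed to -0.042 rad. The foot force there came out at about 17–22 N, under the 24 N limit, so I eased back to -0.037 rad.
- **Clamp force:** this is inferred from push readings with about ±1.5 N of noise, and the three estimates disagree:

| Estimate | Foot force |
|---|---|
| Reading while pressing down | about 16 N |
| Reading while easing up | about 12.4 N |
| Travel past the seat | about 11–13 N |

- **Last checks:** after release, both pictures show the clamp level with its foot on the cartridge. The gripper was clear, with about zero wrist force. I did not measure the force again after letting go, and I did not separately check that the mug, spanner and bottle had stayed put.

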